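# Lean the rinsed lint screen to drip dry

### The arm

A 6-joint arm with a two-finger parallel gripper is mounted at the origin on a cart in front of the work surface, level with it; the furniture and walls round the work are solid. World frame = base frame: x ahead of the robot, y to its left, z up, the work surface at z = 0. Lengths are in mm, angles in rad, forces in N, time in s.
With the tool pointing down it reaches from about 300 to 750 mm from the base axis. Payload 8.5 kg.
Tool frame: the origin (TCP) lies midway between the tips of the shut fingers; the grasp point (between the pads) lies 19 mm behind it (manip.grasp_offset is the distance from the TCP to the grasp point, in mm); z points along the fingers, y is the line along which they close (so a half turn about z gives the same grasp; the last joint's range is limited). The gripper opens to 88 mm and grips with 3 to 60 N. Pads are 18 mm wide; open, the fingers measure 123 mm over their backs; the gripper's body (75 mm by 187 mm) begins 45 mm behind the grasp point.
Start: joints at [1.092, 0.381, 1.297, -0, 1.464, -0.215], TCP at [143.405, 530.957, 238.748] pointing down, gripper open.
Joint ranges: [-3.11, 3.11], [-0.89, 2.33], [0.22, 2.48], [-1.42, 4.56], [0.17, 2.85], [-2.88, 2.88]. Speed limits (rad/s): [2.39, 2.39, 3.14, 3.14, 3.14, 3.14].

### API

Orientations are given as a unit quaternion [w, x, y, z].
In Python, from rig import readout, viewer, order, manip gives the robot as it stands.
- The arm moves only by the tool jog_arm, never from a script. Its argument "rows" is a list of rows, each a list of 2 entries, a list of its own where there are three numbers: the shift along the tool's x, y, z normalised to -1 to 1, where 1 is 20 mm, then the turn, a rotation vector about the tool's x, y, z normalised to -1 to 1, where 1 is 0.15 rad. A call has 1 to 20 rows; each row shifts and turns the commanded pose from where the row before left it, along the tool's axes as they then stand; what a row does not reach is not made up. A row lasts 1/8 s, in which the tool goes at most 62.5 mm and 10.7 degrees, less where a joint would pass 70% of its speed; a pose out of reach is approached as far as the arm can. A call with a number of a shift or a turn outside -1 to 1 is refused whole. A call with a gripper value outside its range is refused whole. "claw" is the finger opening in mm, from 0 to 88.1, set as the call begins (left out, the last holds). The fingers move at their own pace and stop on an object; "squeeze" is the grip in N (left out, the last holds). Time passes only in rows, so rows that do not move let the fingers close. It gives the time, the measured TCP pose, the force, the opening and the grip force at its end, in the units of the state.
- readout.read_state(): the state, without advancing time (a new reading comes with each control period).
- viewer.get_image(name): name is "scene" or "top"; returns (picture, depth): 480x640x3 uint8, blue, green, red; 480x640 float32, mm along the optical axis (not along the pixel's ray), 0 where there is no reading.
- viewer.calibration(name): a dict with "fx", "fy", "cx", "cy" (pixels), "D" ([k1, k2, p1, p2, k3] as OpenCV has them; the pictures are not rectified), "world_to_cam" (4x4, takes a point from world to camera coordinates). Camera axes: x right, y up, looking along -z (the intrinsics and any distortion apply to the point x, -y, -z); pixel columns grow to the right and rows downward; lengths in mm; the calibration is good to about 2 mm. A picture is of the moment at which its call begins. calibration takes no time and is no camera call.
- order.close_job(): hands the job in; it is judged then, once.
The state is a dict: "clock": time; "joint_positions": joint angles; "dq": joint speeds; "tau": joint torques, N m; "ee_pos": TCP position; "orientation": TCP orientation; "wrist_force": force on the tool from outside, world axes, zero at the start; "moment": the same for the moment, N m; "gripper_width": finger opening in mm; "finger_force": force on a finger pad.
Only numpy, scipy, OpenCV 4.12 (cv2) and the standard library are available. Lean on these libraries where they do the work, as an engineer would, in place of code of your own. Each camera call takes 0.05 s, during which the arm holds its last target. There are 200 camera calls.

### The job

Swing the orange latch of the rinsing dock right off the blue lint screen, lift the screen out by its tab, and lean it, tab upwards, against the front of the white splash guard to dry: lower edge on the rubber mat a few centimetres out from the guard, tilted back about 15 degrees, square to the guard and in the middle of it. Leave it standing there by itself, and do not disturb the brush or the thread reel.

Things in the scene. Friction and masses are not known exactly. Their poses are not given: they have to be found in the camera images.
- guard: White splash guard, a fixed upright board 190 mm wide (along its y), 10 mm thick and 100 mm high with a rounded steel top rail, and a 3 mm thick black rubber drip mat (190 mm wide, 90 mm deep) fixed at its front. Origin at worktop height at the middle of the foot of the board's front face; +x points from the front face into the board (away from the mat), +z up. The mat covers x from -90 to 0 mm. Behind the board are two feet, x up to 68 mm.
- dock: White rinsing dock, fixed to the worktop, 64 x 190 x 48 mm, with a slot along its y in which the screen stands upright; slot floor 12 mm above the worktop, slot 15 mm wide and 36 mm deep. A post 14 mm wide and 137 mm high stands at its +y end (centre at y = +90 mm) and carries the latch. Origin at the centre of its underside, x across the slot, z up.
- pivot (a point): The latch's vertical turning axis on top of the dock's post, at the height of the latch (145 mm above the worktop). Axes as the dock's.
- latch (a joint): Angle of the orange latch (rad). At 0 its 56 mm arm points along the dock's -y over the screen's upper edge (3 mm above it) and holds the screen down, and its tail points along the dock's +y. It grows to 1.9 as the tail's knob is pushed to the dock's +x side, that is clockwise from above; the screen is free above 1.1. Light friction (about 1 N at the knob); it stays where it is left.
- latch_knob (a point): Upright round knob on the latch's tail, 12 mm diameter, 38 mm from the turning axis; this point is 158 mm above the worktop, the knob reaches from 147 to 168 mm.
- screen_grip (a point): Centre of the grip tab on top of the blue lint screen (the screen: frame 150 mm wide along its y, 125 mm high along its z, 10 mm thick along its x, mass about 0.25 kg, both faces alike). The tab is 12 mm thick (x), 46 mm wide (y) and rises from 123 to 163 mm above the screen's lower edge; this point is 144 mm above the lower edge. Axes as the screen's, z from the lower edge to the tab.
- screen_foot (a point): Middle of the screen's lower edge, half-way through its 10 mm thickness. Axes as the screen's.
- screen: The lint screen as a whole; same origin and axes as the point screen_foot.
- tap_foot (a point): Foot of the tall fixed tap behind the sink; its spout (about 0.3 m high) reaches forward over the sink. An obstacle: pass between it and the robot with the arm drawn in. A wall shelf hangs 0.43 m above the back of the worktop, behind it.
- brush: Grey scrubbing brush, 30 x 85 x 55 mm, origin at the centre of its underside. Bystander.
- reel: Cream thread reel, 30 mm diameter, 38 mm high, origin at the centre of its underside. Bystander.

How it is judged:
By the outcome, as a careful person would: the job done as asked, in the order asked, and still so for the second after the job is handed in, with the robot touching nothing.
It also fails if it takes over 64 s, if anything falls off the work surface, if the arm or the gripper's body presses on something with over 40 N, if the wrist force passes 120 N, or if a joint passes its speed limit or range.

## Working session

There is one attempt and no reset: what is moved stays moved. The work goes in short steps, Python scripts to look and compute and a tool call to move; the robot and the scene stay as the last step left them, time stands still between calls to the robot, and variables do not carry over. Pictures are saved under pics/ and viewed, at most 10 in all, crops included, and the job is handed in when it is done.

Besides the shell and the picture viewer there is one more tool, called after "Emit:" by a JSON object that holds its "method" and its "body". jog_arm: Moves the arm, as the interface text tells. Its arguments: {"type":"object","properties":{"rows":{"type":"array","items":{"type":"array"}},"claw":{"type":"number"},"squeeze":{"type":"number"}},"required":["rows"]}

```bash
ls; mkdir -p pics; python3 - <<'E'
from rig import readout, viewer, order, manip
import cv2,numpy as np
print(readout.read_state())
for n in("scene","top"):
    p,d=viewer.get_image(n); cv2.imwrite(f"pics/{n}0.png",p); np.savez(f"{n}0.npz",p=p,d=d); print(viewer.calibration(n))
E
```

```text
pics
{'clock': 0.0, 'joint_positions': array([ 1.09171615e+00,  3.81184679e-01,  1.29822157e+00, -2.52740526e-05,
        1.46361220e+00, -2.15315390e-01]), 'dq': array([-0.00111978,  0.00019226, -0.00043534, -0.00075754,  0.00010268,
       -0.00110905]), 'tau': array([-6.07032462e-05, -4.37917221e+01, -2.24563855e+01,  7.13662547e-02,
        3.52184032e-02, -1.17121381e-04]), 'ee_pos': array([143.28193913, 530.72550353, 238.15706971]), 'orientation': array([-2.30759661e-04,  1.31499039e-01,  9.91316042e-01, -6.74633973e-04]), 'wrist_force': array([ 0.64270446, -0.37905674,  0.69498655]), 'moment': array([-0.00907933,  0.01072356,  0.00669949]), 'finger_force': 0.0, 'gripper_width': 87.8652348202781}
{'fx': 597.7473686473129, 'fy': 597.7473686473129, 'cx': 317.9118087769247, 'cy': 234.6955116761234, 'D': array([-0.01661187,  0.        ,  0.        ,  0.        ,  0.        ]), 'world_to_cam': array([[ 8.17066577e-01, -5.76473000e-01,  9.00489995e-03,
        -5.38858462e+02],
       [ 2.79285024e-01,  4.09413229e-01,  8.68550910e-01,
        -1.85737868e+02],
       [-5.04382874e-01, -7.07148986e-01,  4.95518141e-01,
        -1.14863892e+03],
       [ 0.00000000e+00,  0.00000000e+00,  0.00000000e+00,
         1.00000000e+00]])}
{'fx': 597.243132289148, 'fy': 597.243132289148, 'cx': 320.1430232508099, 'cy': 228.38972757838752, 'D': array([-0.10682154,  0.        ,  0.        ,  0.        ,  0.        ]), 'world_to_cam': array([[-3.96285291e-02, -9.99206164e-01,  4.07702362e-03,
        -9.28356916e+01],
       [ 7.94342779e-01, -2.90278398e-02,  6.06775852e-01,
        -4.89830417e+02],
       [-6.06175824e-01,  2.72841888e-02,  7.94862531e-01,
        -8.68219363e+02],
       [ 0.00000000e+00,  0.00000000e+00,  0.00000000e+00,
         1.00000000e+00]])}
```

View pics/scene0.png

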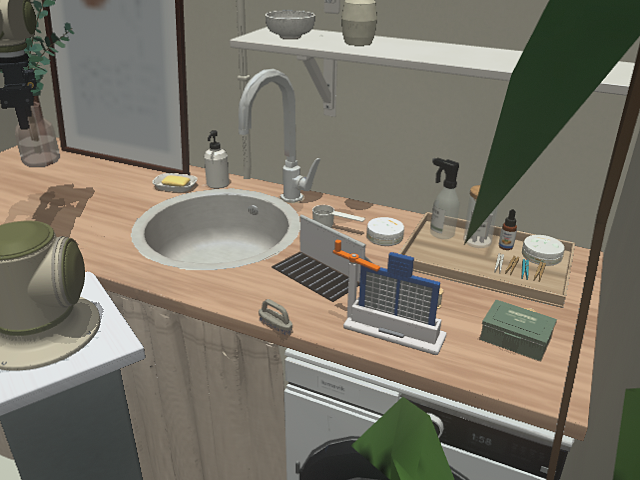

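View pics/top0.png

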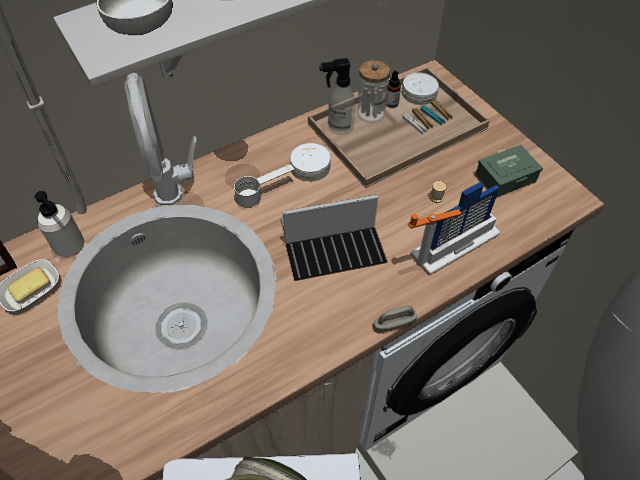

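The scene view shows the dock at about (395,310), the guard and mat at about (320,265), the brush at (275,315) and the orange latch at (355,257). The top view shows the latch at (435,217), the screen at (475,215), the mat at (335,253), the reel at (438,190) and the brush at (395,318).

```bash
cat > h.py <<'E'
import numpy as np, cv2
from rig import viewer, readout
from scipy.spatial.transform import Rotation as R
def undist(c,uv):
    K=np.array([[c['fx'],0,c['cx']],[0,c['fy'],c['cy']],[0,0,1]])
    return cv2.undistortPoints(np.asarray(uv,float).reshape(-1,1,2),K,c['D'])[:,0]
def rays(n,uv):
    c=viewer.calibration(n); T=c['world_to_cam']; q=undist(c,uv)
    d=np.c_[q[:,0],-q[:,1],-np.ones(len(q))]@T[:3,:3]
    return -T[:3,:3].T@T[:3,3], d      # d scaled per unit depth
def plane(n,uv,z):
    o,d=rays(n,uv); return o+d*((z-o[2])/d[:,2])[:,None]
def cloud(n,mask,dep):
    v,u=np.nonzero(mask&(dep>0)); o,d=rays(n,np.c_[u,v]); return o+d*dep[v,u][:,None], np.c_[u,v]
def hsv(p): return cv2.cvtColor(p,cv2.COLOR_BGR2HSV).astype(int)
def blue(p): h=hsv(p); return (abs(h[...,0]-111)<10)&(h[...,1]>130)&(h[...,2]>40)
def orange(p): h=hsv(p); return (abs(h[...,0]-10)<7)&(h[...,1]>190)&(h[...,2]>120)
def pca(P):
    m=P.mean(0); w,v=np.linalg.eigh(np.cov((P-m).T)); return m,w,v
E
python3 - <<'E'
from h import *
np.set_printoptions(precision=1,suppress=True)
for n in("scene","top"):
    f=np.load(n+"0.npz");p,d=f['p'],f['d']
    for nm,mk in(("blue",blue(p)),("orange",orange(p))):
        P,uv=cloud(n,mk,d); P,uv=[a[(P[:,0]>300)&(P[:,1]<0)&(P[:,2]>0)&(P[:,2]<200)] for a in(P,uv)]
        print(n,nm,len(P),P.min(0),P.max(0))
        for _ in range(2):
            m,w,v=pca(P); r=(P-m)@v[:,0]; Pf=P
            if nm=="blue": P=P[abs(r)<6]
        m,w,v=pca(P);print(' mean',m,'normal',np.round(v[:,0],3),'sd',np.sqrt(w))
        if nm=="orange":
            for lo,hi in((138,147),(147,152),(152,160),(160,175)):
                k=(Pf[:,2]>lo)&(Pf[:,2]<hi); print(lo,k.sum(),Pf[k].mean(0) if k.any() else '', uv[k].mean(0) if k.any() else'')
        else:
            t=np.cross([0,0,1],v[:,0]);t/=np.linalg.norm(t);s=(P-m)@t
            print(' along',t,np.percentile(s,[1,50,99]),'tab',[ (m+t*np.percentile(s[P[:,2]>150],q))for q in(2,98)], 'zmax',np.percentile(P[:,2],99.5))
            k=P[:,2]<138; print(' body ext',[m+t*np.percentile(s[k],q) for q in(0.5,99.5)])
    # low dark mat & guard
    h=hsv(p); P,uv=cloud(n,(h[...,2]<60),d)
    k=(P[:,2]>-6)&(P[:,2]<12)&(P[:,0]>350)&(P[:,0]<800)&(P[:,1]<0)&(P[:,1]>-350)
    mk=np.zeros(p.shape[:2],np.uint8);mk[uv[k][:,1],uv[k][:,0]]=255
    mk=cv2.morphologyEx(mk,cv2.MORPH_CLOSE,np.ones((9,9)))
    c=max(cv2.findContours(mk,0,2)[0],key=cv2.contourArea)
    W=plane(n,c[:,0],3)[:,:2].astype(np.float32);rr=cv2.minAreaRect(W);print(' mat',rr,cv2.boxPoints(rr))
E
```

```text
scene blue 171 [ 522.4 -459.2   13.4] [ 988.6 -306.   178. ]
 mean [ 660.2 -428.   117.4] normal [0.3 0.1 1. ] sd [  0.3   5.4 165.8]Traceback (most recent call last):
  File "<stdin>", line 17, in <module>
    return _quantile_unchecked(
        a, q, axis, out, overwrite_input, method, keepdims, weights)
    return _ureduce(a,
                    func=_quantile_ureduce_func,
    ...<5 lines>...
                    overwrite_input=overwrite_input,
                    method=method)
    r = func(a, **kwargs)
    result = _quantile(arr,
                       quantiles=q,
    ...<2 lines>...
                       out=out,
                       weights=wgt)
    slices_having_nans = np.isnan(arr[-1, ...])
                                  ~~~^^^^^^^^^
IndexError: index -1 is out of bounds for axis 0 with size 0
```

```bash
python3 - <<'E'
from h import *
a=cv2.imread('pics/top0.png')[140:340,270:530];b=cv2.imread('pics/scene0.png')[200:360,240:460]
a=cv2.resize(a,(520,400));b=cv2.resize(b,None,fx=2.5,fy=2.5)
cv2.imwrite('pics/c1.png',a);cv2.imwrite('pics/c2.png',cv2.resize(b,(550,400)))
E
```

```text
(no output)
```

View pics/c1.png

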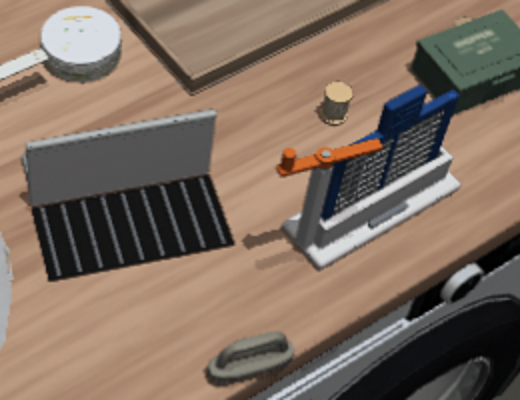

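The crop (2x, offset 270,140) shows the tab at about (403,110), the latch knob at (289,158), the pivot at (325,155), the arm tip at (378,145) and the mat corners. My blue mask was wrong, so I'll sample the actual colours.

```bash
python3 - <<'E'
from h import *
np.set_printoptions(precision=1,suppress=True)
for n,pts in(("top",[(471,192),(472,198),(491,192),(413,219),(414,216),(432,217),(455,211)]),("scene",[(400,265),(398,275),(339,245),(355,257)])):
    f=np.load(n+"0.npz");p,d=f['p'],f['d'];h=hsv(p)
    for u,v in pts:
        o,r=rays(n,[(u,v)]);print(n,u,v,h[v,u],d[v,u],o+r[0]*d[v,u])
E
```

```text
top 471 192 [109 188  84] 1078.8401 [ 554.8 -388.9  171.5]
top 472 198 [107 184  36] 1094.3676 [ 555.9 -394.9  153. ]
top 491 192 [109 185  66] 1131.9863 [ 587.7 -442.8  131.5]
top 413 219 [ 10 213  67] 1050.425 [ 502.5 -276.   163.5]
top 414 216 [ 11 200 210] 1050.3628 [ 506.6 -278.   166.7]
top 432 217 [ 93  17 177] 1070.3612 [ 516.2 -314.2  150.2]
top 455 211 [ 11 203 210] 1086.5596 [ 533.3 -360.4  144.4]
scene 400 265 [111  78  75] 1074.8887 [ 560.4 -394.2  156.7]
scene 398 275 [110  99  85] 1083.8838 [ 557.8 -394.1  136.1]
scene 339 245 [ 11 177 124] 1125.4502 [ 507.5 -281.8  161.2]
scene 355 257 [ 13 209 239] 1110.4646 [ 517.6 -318.3  149.7]
```

```bash
sed -i 's/^def blue.*/def blue(p): h=hsv(p); return (abs(h[...,0]-109)<8)\&(h[...,1]>65)\&(h[...,2]>25)/; s/^def orange.*/def orange(p): h=hsv(p); return (abs(h[...,0]-11)<6)\&(h[...,1]>170)\&(h[...,2]>60)/' h.py
cat > m.py <<'E'
from h import *
np.set_printoptions(precision=1,suppress=True)
ALL={}
for n in("scene","top"):
    f=np.load(n+"0.npz");p,d=f['p'],f['d']
    def box(mk,lo,hi):
        P,uv=cloud(n,mk,d);k=((P>lo)&(P<hi)).all(1);return P[k],uv[k]
    P,uv=box(blue(p),[450,-500,40],[680,-280,190])
    m=np.median(P,0)
    for _ in range(3):
        k=P[:,2]>40; mm,w,v=pca(P);P=P[abs((P-mm)@v[:,0])<5]
    nn=v[:,0]*np.sign(v[0,0]); t=np.cross([0,0,1],nn);t/=np.linalg.norm(t);s=(P-mm)@t
    print(n,'blue',len(P),mm,'n',np.round(nn,3),'yaw',np.arctan2(nn[1],nn[0]),'sd',np.sqrt(w[0]))
    tb=P[:,2]>145; print('  tab ends',mm+t*np.percentile(s[tb],1),mm+t*np.percentile(s[tb],99),'tab mean',P[tb].mean(0),'zmax',P[:,2].max())
    b=P[:,2]<135; print('  body ends',mm+t*s[b].min(),mm+t*s[b].max())
    P,uv=box(orange(p),[450,-450,135],[600,-240,180])
    kt=P[:,2]>154; print('  orange',len(P),'knob hi',kt.sum(),P[kt].mean(0),P[kt].min(0),P[kt].max(0)); a=P[P[:,2]<152]
    w2=np.linalg.svd(a[:,:2]-a[:,:2].mean(0))[2][0] if len(a)<3000 else None; print('  arm dir',w2, 'yawdock',np.arctan2(-w2[0],w2[1]) if w2[1]>0 else np.arctan2(w2[0],-w2[1]), a[:,:2].mean(0), 'z',np.median(a[:,2]))
    h=hsv(p);P,uv=box(h[...,2]<50,[350,-330,-5],[700,-50,10])
    mk=np.zeros(p.shape[:2],np.uint8);mk[uv[:,1],uv[:,0]]=255
    mk=cv2.morphologyEx(mk,cv2.MORPH_CLOSE,np.ones((7,7)));c=max(cv2.findContours(mk,0,2)[0],key=cv2.contourArea)
    rr=cv2.minAreaRect(plane(n,c[:,0],3)[:,:2].astype(np.float32));print('  mat',rr,cv2.boxPoints(rr).tolist())
    # guard board points: z 30..95 behind the mat
    P,uv=box(h[...,1]<60,[450,-330,20],[750,-50,92]); 
    for _ in range(5):
        mm,w,v=pca(P);r=abs((P-mm)@v[:,0]);P=P[r<max(3,2*r.std())]
    nn=v[:,0]*np.sign(v[0,0]);print('  guard',len(P),mm,np.round(nn,3),'yaw',np.arctan2(nn[1],nn[0]),P.min(0),P.max(0))
    # things standing on worktop near (brush/reel), height map >6
    P,uv=box(h[...,2]>0,[330,-450,8],[720,-60,62]);mk=np.zeros((400,400),np.uint8);mk[(P[:,0]-330).astype(int),(-60-P[:,1]).astype(int)]=255
    mk=cv2.morphologyEx(mk,cv2.MORPH_CLOSE,np.ones((9,9)));N,_,st,ce=cv2.connectedComponentsWithStats(mk)
    for i in range(1,N):
        if st[i,4]>150: print('  obj x',330+st[i,1],330+st[i,1]+st[i,3],'y',-60-st[i,0]-st[i,2],-60-st[i,0])
E
python3 m.py
```

```text
scene blue 1378 [ 562.2 -399.4  124.8] n [0.9 0.5 0. ] yaw 0.5275027901878676 sd 1.9332249656380407
  tab ends [ 570.2 -413.2  124.8] [ 548.8 -376.4  124.8] tab mean [ 559.  -395.4  162.4] zmax 177.95754844768828
  body ends [ 596.7 -458.6  124.8] [ 521.6 -329.8  124.8]
  orange 281 knob hi 37 [ 505.6 -280.   163.6] [ 501.5 -284.2  154. ] [ 511.5 -273.3  170.1]
  arm dir [ 0.3 -1. ] yawdock 0.29763303480444053 [ 517.9 -324.7] z 147.04613491868042
  mat ((493.6065979003906, -77.48839569091797), (39.260704040527344, 14.21802043914795), 74.51043701171875) [[481.5132751464844, -94.5072021484375], [495.2148742675781, -98.30430603027344], [505.6999206542969, -60.46958923339844], [491.9983215332031, -56.6724853515625]]
  guard 136 [ 610.2 -143.9   52. ] [ 0.2 -0.   1. ] yaw -0.21448181901826646 [ 508.2 -329.5   23.4] [749.9 -52.   66.9]
  obj x 364 402 y -289 -204
  obj x 488 596 y -450 -309
  obj x 576 608 y -197 -60
top blue 835 [ 559.5 -395.6  122.2] n [ 0.9  0.5 -0. ] yaw 0.5268771288913316 sd 1.9204147504147286
  tab ends [ 569.9 -413.5  122.2] [ 547.2 -374.5  122.2] tab mean [ 557.  -391.9  163.6] zmax 178.61341932882385
  body ends [ 597.1 -460.3  122.2] [ 519.6 -327.   122.2]
  orange 366 knob hi 48 [ 504.3 -278.   163.5] [ 498.7 -284.3  154.7] [ 511.3 -273.   168.9]
  arm dir [ 0.3 -1. ] yawdock 0.29385100152209515 [ 517.  -321.6] z 145.8479539421121
  mat ((547.9772338867188, -145.2796173095703), (90.55116271972656, 188.06292724609375), 11.092642784118652) [[485.4562683105469, -61.71574401855469], [521.6387939453125, -246.26516723632812], [610.4981689453125, -228.84349060058594], [574.315673828125, -44.2940673828125]]
  guard 232 [ 611.  -144.3   52.3] [ 0.2 -0.1  1. ] yaw -0.3569396586090069 [ 506.4 -327.7   25.3] [750.  -50.6  67.9]
  obj x 364 400 y -287 -204
  obj x 487 594 y -450 -296
  obj x 574 614 y -231 -60
  obj x 672 705 y -388 -358
```

```bash
python3 - <<'E'
from h import *
np.set_printoptions(precision=0,suppress=True)
for n in("scene","top"):
    f=np.load(n+"0.npz");p,d=f['p'],f['d']
    P,uv=cloud(n,d>0,d)
    for lo,hi in((60,150),(150,220),(220,290),(290,420)):
        k=(P[:,2]>lo)&(P[:,2]<hi)&(P[:,1]>-60)&(P[:,1]<700)&(P[:,0]>250)&(P[:,0]<850)
        print(n,lo,k.sum(),P[k].min(0) if k.any() else'',P[k].max(0) if k.any() else'', P[k][P[k][:,0].argmin()] if k.any() else '')
    # guard rail: z 90..115
    k=(P[:,2]>80)&(P[:,2]<118)&(P[:,1]>-250)&(P[:,1]<-20)&(P[:,0]>560)&(P[:,0]<650)
    Q=P[k];print('rail',k.sum(),Q.mean(0),Q.min(0),Q.max(0)); o=np.array([592.3,-136.6,0]);c,s=np.cos(.194),np.sin(.194)
    L=(Q-o)@np.array([[c,-s,0],[s,c,0],[0,0,1]]); 
    for z in(82,88,94,98,102,106): 
        j=abs(L[:,2]-z)<2.5; print('   z',z,j.sum(),np.percentile(L[j,0],[2,50,98]) if j.any() else '',np.percentile(L[j,1],[1,99]) if j.any() else '')
E
```

```text
scene 60 7073 [437. -60.  60.] [850. 700. 150.] [437. 697.  65.]
scene 150 5042 [448. 117. 150.] [850. 700. 220.] [448. 699. 191.]
scene 220 5388 [457. 117. 220.] [850. 700. 290.] [457. 700. 270.]
scene 290 9598 [459.  81. 290.] [850. 700. 420.] [459. 696. 291.]
rail 671 [ 595. -141.   92.] [ 573. -232.   80.] [620. -39. 104.]
   z 82 112 [-3.  1.  6.] [-94.  91.]
   z 88 140 [-2.  1.  5.] [-93.  93.]
   z 94 139 [-3.  2.  5.] [-94.  94.]
   z 98 194 [-2.  2. 10.] [-93.  92.]
   z 102 127 [-1.  4.  8.] [-94.  91.]
   z 106 2 [-2. -0.  1.] [-61.  -4.]
top 60 8254 [537. -60.  60.] [850. 533. 150.] [537. 512.  65.]
top 150 5571 [557. 120. 150.] [850. 503. 220.] [557. 379. 153.]
top 220 5565 [542. 121. 220.] [850. 478. 290.] [542. 166. 280.]
top 290 6775 [544. 123. 290.] [798. 453. 420.] [544. 160. 294.]
rail 859 [ 594. -136.   92.] [ 574. -231.   80.] [618. -44. 103.]
   z 82 142 [-3.  1.  3.] [-94.  93.]
   z 88 158 [-3.  0.  4.] [-87.  92.]
   z 94 224 [-2.  1. 10.] [-94.  93.]
   z 98 322 [-2.  3.  9.] [-92.  92.]
   z 102 56 [-2.  3.  6.] [-87.  91.]
   z 106 0
```

Emit:
{"method": "jog_arm", "body": {"rows": [[[0, -1, 0], [0, 0, 0]], [[0, -1, 0], [0, 0, 0]], [[0, -1, 0], [0, 0, 0]], [[0, -1, 0], [0, 0, 0]], [[0, -1, 0], [0, 0, 0]], [[0, -1, 0], [0, 0, 0]], [[0, -1, 0], [0, 0, 0]], [[0, -1, 0], [0, 0, 0]], [[-1, 0, 0], [0, 0, 0.34]], [[-1, 0, 0], [0, 0, 0.34]], [[-1, 0, 0], [0, 0, 0.34]], [[-1, 0, 0], [0, 0, 0.34]], [[-1, 0, 0], [0, 0, 0.34]], [[-1, 0, 0], [0, 0, 0.34]], [[-1, 0, 0], [0, 0, 0.34]], [[-1, 0, 0], [0, 0, 0.34]], [[-1, 0, 0], [0, 0, 0.34]], [[-1, 0, 0], [0, 0, 0.34]], [[-1, 0, 0], [0, 0, 0.34]], [[-1, 0, 0], [0, 0, 0.34]]], "claw": 0}}

```text
clock: 2.6
ee_pos: [304.1, 253.6, 238.5]
orientation: [-0.0, 0.425, 0.905, -0.0]
wrist_force: [0.3, -0.6, 0.1]
gripper_width: 0.4
finger_force: 0.0
```

Emit:
{"method": "jog_arm", "body": {"rows": [[[-1, 0, 0], [0, 0, 0.34]], [[-1, 0, 0], [0, 0, 0.34]], [[-1, 0, 0], [0, 0, 0.34]], [[-1, 0, 0], [0, 0, 0.34]], [[-1, 0, 0], [0, 0, 0.34]], [[-1, 0, 0], [0, 0, 0.34]], [[-1, 0, 0], [0, 0, 0.34]], [[-1, 0, 0], [0, 0, 0.34]], [[-1, 0, 0], [0, 0, 0.34]], [[-1, 0, 0], [0, 0, 0.34]], [[-1, 0, 0], [0, 0, 0.34]], [[-1, 0, 0], [0, 0, 0.34]], [[-1, 0, 0], [0, 0, 0.34]], [[-1, 0, 0], [0, 0, 0.34]], [[-1, 0, 0], [0, 0, 0.34]], [[-1, 0, 0], [0, 0, 0.34]], [[-1, 0, 0], [0, 0, 0.34]], [[-1, 0, 0], [0, 0, 0.34]], [[-1, 0, 0], [0, 0, 0.34]], [[-1, 0, 0], [0, 0, 0.34]]]}}

```text
clock: 5.1
ee_pos: [383.5, -120.9, 238.6]
orientation: [-0.0, 0.813, 0.583, -0.0]
wrist_force: [0.6, -1.3, 0.4]
gripper_width: 0.6
finger_force: 0.0
```

```bash
cat >> h.py <<'E'
def goto(pos,Rt,rot_first=True):
    """print tool-frame shift (in 20 mm units) before/after turn and the turn (in 0.15 rad units)"""
    s=readout.read_state();q=s['orientation'];Rc=R.from_quat(np.r_[q[1:],q[0]]);d=np.array(pos)-s['ee_pos']
    print('t',s['clock'],'pos',s['ee_pos'].round(1),'F',s['wrist_force'].round(1),'q',s['joint_positions'].round(2),'w',s['gripper_width'])
    print(' shift now',(Rc.inv().apply(d)/20).round(2),'shift after turn',(Rt.inv().apply(d)/20).round(2),'turn',((Rc.inv()*Rt).as_rotvec()/.15).round(2))
def down(yaw,tilt=0): # tool y along world azimuth yaw, pointing down; tilt about the (yawed) y axis
    return R.from_euler('z',yaw)*R.from_euler('y',tilt)*R.from_matrix(np.array([[0,1,0],[1,0,0],[0,0,-1.]]))
PIV=np.array([517.2,-314.2,0]);DY=.527
def dock(a,b,z): return PIV+R.from_euler('z',DY).apply([a,b,z])
E
python3 -c "
from h import *
goto(dock(-35,45,235),down(DY));goto(dock(-35,45,154),down(DY))"
```

```text
t 5.1 pos [ 383.5 -120.9  238.6] F [ 0.6 -1.3  0.4] q [-0.6   0.12  1.66 -0.    1.36 -0.28] w 0.645445337147866
 shift now [-6.85  6.59  0.17] shift after turn [-9.47 -0.83  0.18] turn [-0.   -0.   -5.69]
t 5.1 pos [ 383.5 -120.9  238.6] F [ 0.6 -1.3  0.4] q [-0.6   0.12  1.66 -0.    1.36 -0.28] w 0.645445337147866
 shift now [-6.85  6.59  4.22] shift after turn [-9.47 -0.83  4.23] turn [-0.   -0.   -5.69]
```

Emit:
{"method": "jog_arm", "body": {"rows": [[[0, 0, 0], [0, 0, -0.95]], [[0, 0, 0], [0, 0, -0.95]], [[0, 0, 0], [0, 0, -0.95]], [[0, 0, 0], [0, 0, -0.95]], [[0, 0, 0], [0, 0, -0.95]], [[0, 0, 0], [0, 0, -0.94]], [[-1, -0.09, 0], [0, 0, 0]], [[-1, -0.09, 0], [0, 0, 0]], [[-1, -0.09, 0], [0, 0, 0]], [[-1, -0.09, 0], [0, 0, 0]], [[-1, -0.09, 0.3], [0, 0, 0]], [[-1, -0.09, 0.6], [0, 0, 0]], [[-1, -0.09, 0.6], [0, 0, 0]], [[-1, -0.09, 0.6], [0, 0, 0]], [[-1, -0.09, 0.6], [0, 0, 0]], [[-0.47, -0.02, 0.6], [0, 0, 0]], [[0, 0, 0.6], [0, 0, 0]], [[0, 0, 0.35], [0, 0, 0]], [[0, 0, 0], [0, 0, 0]]]}}

```text
clock: 7.48
ee_pos: [464.8, -291.7, 153.5]
orientation: [-0.0, 0.498, 0.867, 0.0]
wrist_force: [0.7, -1.0, 0.9]
gripper_width: 0.4
finger_force: 0.0
```

```bash
python3 -c "
from h import *
goto(dock(-35,45,154),down(DY));goto(dock(-16,47,154),down(DY))
p,d=viewer.get_image('top');cv2.imwrite('pics/a1.png',cv2.resize(p[130:310,350:550],(600,540)))"
```

```text
t 7.475 pos [ 464.8 -291.7  153.5] F [ 0.7 -1.   0.9] q [-0.78  0.46  1.44  0.    1.25 -1.31] w 0.3772441547696736
 shift now [-0.04 -0.05 -0.03] shift after turn [-0.04 -0.05 -0.03] turn [-0.   -0.01  0.01]
t 7.475 pos [ 464.8 -291.7  153.5] F [ 0.7 -1.   0.9] q [-0.78  0.46  1.44  0.    1.25 -1.31] w 0.3772441547696736
 shift now [ 0.06  0.9  -0.03] shift after turn [ 0.06  0.9  -0.03] turn [-0.   -0.01  0.01]
```

View pics/a1.png

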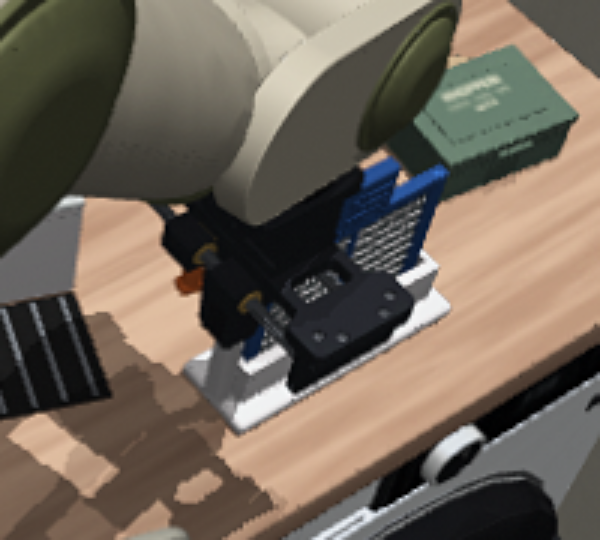

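Emit:
{"method": "jog_arm", "body": {"rows": [[[0.03, 0.45, 0], [0, 0, 0]], [[0.03, 0.45, 0], [0, 0, 0]], [[-0.05, 0.3, 0], [0, 0, 0]], [[-0.05, 0.3, 0], [0, 0, 0]], [[-0.13, 0.25, 0], [0, 0, 0]], [[-0.13, 0.25, 0], [0, 0, 0]], [[-0.29, 0.25, 0], [0, 0, 0]], [[-0.29, 0.25, 0], [0, 0, 0]], [[-0.27, 0.11, 0], [0, 0, 0]], [[-0.27, 0.11, 0], [0, 0, 0]], [[-0.2, 0.03, 0], [0, 0, 0]], [[-0.2, 0.03, 0], [0, 0, 0]], [[0, 0, 0], [0, 0, 0]]]}}

```text
clock: 9.15
ee_pos: [531.6, -295.9, 153.7]
orientation: [0.0, 0.498, 0.867, 0.0]
wrist_force: [-0.6, 0.8, 0.6]
gripper_width: 0.5
finger_force: 0.3
```

Emit:
{"method": "jog_arm", "body": {"rows": [[[0.2, 0, -0.5], [0, 0, 0]], [[0, 0, -1], [0, 0, 0]], [[0, 0, -1], [0, 0, 0]], [[0, 0, -1], [0, 0, 0]], [[0, -1, 0], [0, 0, 0]], [[0, -1, 0], [0, 0, 0]], [[0, -1, 0], [0, 0, 0]], [[0, -1, 0], [0, 0, 0]], [[0, -1, 0], [0, 0, 0]], [[0, -1, 0], [0, 0, 0]], [[0, -1, 0], [0, 0, 0]], [[0, -1, 0], [0, 0, 0]]], "claw": 45}}

```text
clock: 10.65
ee_pos: [390.0, -373.5, 223.8]
orientation: [0.0, 0.498, 0.867, -0.0]
wrist_force: [0.2, 0.1, -0.8]
gripper_width: 44.6
finger_force: 0.0
```

```bash
python3 - <<'E'
from h import *
np.set_printoptions(precision=1,suppress=True)
for n in('scene','top'):
    p,d=viewer.get_image(n); np.savez(n+'1.npz',p=p,d=d)
    P,uv=cloud(n,orange(p),d);k=((P>[440,-420,135])&(P<[620,-230,180])).all(1);P=P[k]
    k=P[:,2]>154; print(n,len(P),'knob',P[k].mean(0),'low',P[~k].min(0),P[~k].max(0))
    cv2.imwrite(f'pics/{n}1.png',cv2.resize(p[150:350,270:550] if n=='scene' else p[130:310,350:550],(600,480)))
    K=P[k].mean(0)-PIV; a=R.from_euler('z',-DY).apply(K);print(a,np.arctan2(a[0],a[1]))
E
```

```text
scene 237 knob [ 551.5 -304.2  163.6] low [ 462.7 -337.8  142.2] [ 561.6 -300.4  153.1]
[ 34.7  -8.6 163.6] 1.815015528863351
top 233 knob [nan nan nan] low [ 461.7 -336.9  139.2] [ 536.7 -302.3  152.2]
[nan nan nan] nan<stdin>:6: RuntimeWarning: Mean of empty slice.
  ret = um.true_divide(
<stdin>:8: RuntimeWarning: Mean of empty slice.
```

View pics/top1.png

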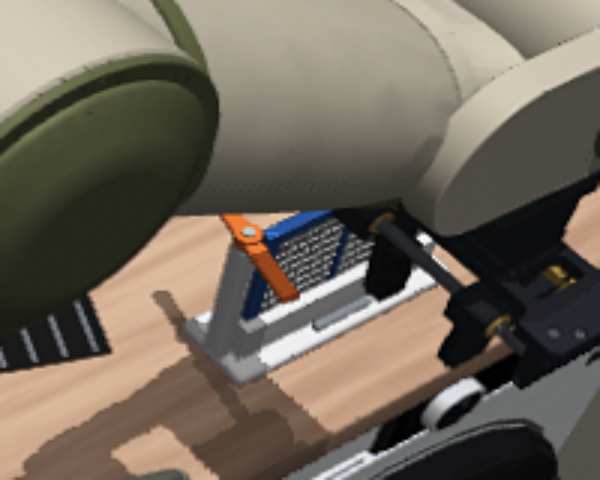

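The top view shows the latch swung clear of the screen: the arm now points to the dock's -x side, at about (290,295) in the crop, and theta is about 1.75. Next I go above the tab and refine its centre.

```bash
python3 - <<'E'
from h import *
np.set_printoptions(precision=1,suppress=True)
for n in('scene','top'):
    f=np.load(n+'0.npz');P,uv=cloud(n,blue(f['p']),f['d']);L=R.from_euler('z',-DY).apply(P-PIV)
    for lo,hi in((173,180),(150,170),(134,138),(60,130)):
        k=(L[:,2]>lo)&(L[:,2]<hi)&(abs(L[:,0])<20)&(L[:,1]<0)&(L[:,1]>-190); print(n,lo,k.sum(),np.percentile(L[k,0],[3,50,97]),np.percentile(L[k,1],[2,98]))
goto(dock(0,-90,225),down(DY));goto(dock(0,-90,140),down(DY))
E
```

```text
scene 173 91 [-6.9 -2.   3.4] [-111.8  -71. ]
scene 150 229 [-8.4 -5.  -1.6] [-112.   -70.2]
scene 134 152 [-6.6 -3.3  4.1] [-161.5  -27.8]
scene 60 517 [-7.1 -3.5  0.1] [-164.2  -17.6]
top 173 79 [-7.1 -1.7  3. ] [-110.7  -68.7]
top 150 135 [-8.5 -5.9  1.5] [-110.8  -67.3]
top 134 110 [-6.2 -1.7  3.7] [-164.2  -46. ]
top 60 343 [-6.4 -4.7 -1.1] [-164.2  -14.9]
t 10.75 pos [ 389.7 -373.9  223.8] F [ 1.3 -0.5 -0.3] q [-1.   0.4  1.4 -0.   1.4 -1.5] w 45.0627955340855
 shift now [-5.1  7.  -0.1] shift after turn [-5.1  7.  -0.1] turn [-0.  0. -0.]
t 10.75 pos [ 389.7 -373.9  223.8] F [ 1.3 -0.5 -0.3] q [-1.   0.4  1.4 -0.   1.4 -1.5] w 45.0627955340855
 shift now [-5.1  7.   4.2] shift after turn [-5.1  7.   4.2] turn [-0.  0. -0.]
```

Emit:
{"method": "jog_arm", "body": {"rows": [[[-0.73, 1, 0], [0, 0, 0]], [[-0.73, 1, 0], [0, 0, 0]], [[-0.73, 1, 0], [0, 0, 0]], [[-0.73, 1, 0], [0, 0, 0]], [[-0.73, 1, 0], [0, 0, 0]], [[-0.73, 1, 0], [0, 0, 0]], [[-0.72, 0.93, 0], [0, 0, 0]], [[0, 0, 0.5], [0, 0, 0]], [[0, 0, 0.7], [0, 0, 0]], [[0, 0, 0.7], [0, 0, 0]], [[0, 0, 0.7], [0, 0, 0]], [[0, 0, 0.6], [0, 0, 0]], [[0, 0, 0.6], [0, 0, 0]], [[0, 0, 0.4], [0, 0, 0]], [[0, 0, 0], [0, 0, 0]]]}}

```text
clock: 12.62
ee_pos: [562.2, -391.0, 139.1]
orientation: [-0.0, 0.498, 0.867, 0.0]
wrist_force: [-0.2, 0.4, -0.1]
gripper_width: 45.0
finger_force: 0.0
```

Emit:
{"method": "jog_arm", "body": {"rows": [[[0, 0, 0], [0, 0, 0]], [[0, 0, 0], [0, 0, 0]], [[0, 0, 0], [0, 0, 0]], [[0, 0, 0], [0, 0, 0]], [[0, 0, 0], [0, 0, 0]], [[0, 0, 0], [0, 0, 0]]], "claw": 0, "squeeze": 35}}

```text
clock: 13.38
ee_pos: [562.4, -391.1, 140.0]
orientation: [0.0, 0.498, 0.867, -0.0]
wrist_force: [0.1, -0.0, 2.7]
gripper_width: 11.6
finger_force: 35.0
```

```bash
python3 - <<'E'
from h import *
goto(dock(0,-90,140),down(DY));p,d=viewer.get_image('scene');np.savez('scene2.npz',p=p,d=d)
cv2.imwrite('pics/g.png',cv2.resize(p[190:360,300:500],(600,510)))
E
```

```text
t 13.375 pos [ 562.4 -391.1  140. ] F [ 0.1 -0.   2.7] q [-0.78  0.69  1.03  0.    1.42 -1.31] w 11.646967880899293
 shift now [-0.04 -0.02 -0.  ] shift after turn [-0.04 -0.02 -0.  ] turn [0.   0.   0.01]
```

View pics/g.png

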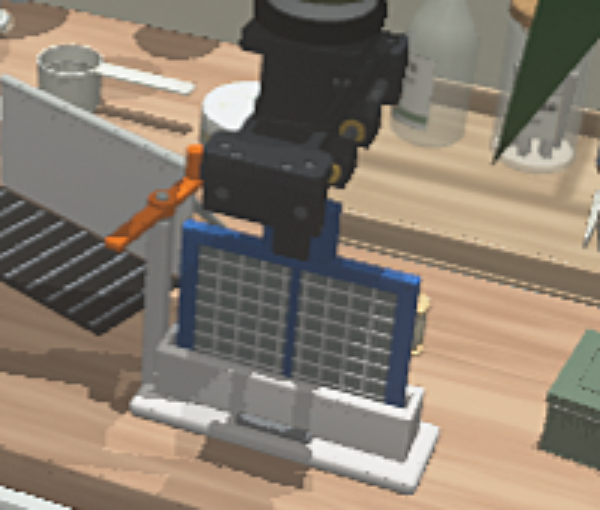

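The picture shows the tab held between the fingers at about (300,235), the screen upright in the slot and the latch clear. I'll lift it.

Emit:
{"method": "jog_arm", "body": {"rows": [[[0, 0, -0.2], [0, 0, 0]], [[0, 0, -0.4], [0, 0, 0]], [[0, 0, -0.6], [0, 0, 0]], [[0, 0, -0.8], [0, 0, 0]], [[0, 0, -0.8], [0, 0, 0]], [[0, 0, -0.8], [0, 0, 0]], [[0, 0, -1], [0, 0, 0]], [[0, 0, -1], [0, 0, 0]], [[0, 0, -1], [0, 0, 0]], [[0, 0, -1], [0, 0, 0]], [[0, 0, -0.8], [0, 0, 0]], [[0, 0, -0.6], [0, 0, 0]], [[0, 0, 0], [0, 0, 0]], [[0, 0, 0], [0, 0, 0]]]}}

```text
clock: 15.18
ee_pos: [562.2, -391.0, 319.0]
orientation: [-0.001, 0.498, 0.867, 0.0]
wrist_force: [-0.2, 0.9, -3.3]
gripper_width: 11.6
finger_force: 35.0
```

```bash
cat > inair.py <<'E'
from h import *
import sys
np.set_printoptions(precision=3,suppress=True)
s=readout.read_state();q=s['orientation'];Rc=R.from_quat(np.r_[q[1:],q[0]])
print('t',s['clock'],s['ee_pos'],'w',s['gripper_width'],'F',s['wrist_force'])
# screen frame in tool axes: x=tool y, y=tool x, z=-tool z ; origin at TCP
for n in('scene','top'):
    p,d=viewer.get_image(n);np.savez(n+'_air.npz',p=p,d=d)
    P,uv=cloud(n,blue(p),d);L=Rc.inv().apply(P-s['ee_pos'])[:,[1,0,2]]*[1,1,-1]
    k=(abs(L[:,0])<25)&(abs(L[:,1])<100)&(L[:,2]>-160)&(L[:,2]<-12);L=L[k]
    for _ in range(3):
        m,w,v=pca(L);r=(L-m)@v[:,0];L=L[abs(r)<4]
    nn=v[:,0]*np.sign(v[0,0]);y=L[:,1];z=L[:,2];b=(z>-110)&(z<-30)
    print(n,len(L),'mean',m,'normal',nn,'y ext',np.percentile(y[b],[.5,99.5]),'zmin',np.percentile(z,.5))
    # roll: lower edge slope
    bins=[(c,z[abs(y-c)<6].min()) for c in range(-60,61,12) if (abs(y-c)<6).sum()>3];a=np.array(bins);print('  lower edge',np.polyfit(a[:,0],a[:,1],1), a[:,1].round(0))
E
python3 inair.py
```

```text
t 15.175 [ 562.232 -390.99   319.025] w 11.598455589967624 F [-0.16   0.874 -3.308]
scene 1335 mean [ -4.064  -6.365 -80.477] normal [ 1.    -0.001 -0.003] y ext [-75.474  72.213] zmin -126.4191499852556
  lower edge [  -0.002 -126.174] [-126. -127. -126. -125. -126. -126. -125. -127. -127. -127. -125.]
top 931 mean [ -4.586   8.66  -78.755] normal [ 1.    -0.004 -0.001] y ext [-75.486  74.814] zmin -127.38271193962716
  lower edge [   0.003 -126.604] [-125. -127. -128. -128. -126. -128. -126. -124. -126. -127. -127.]
```

```bash
cat >> h.py <<'E'
GO=np.array([593,-136.4,0]);GY=.194;TI=np.radians(15)
def guard(x,y,z): return GO+R.from_euler('z',GY).apply([x,y,z])
E
python3 - <<'E'
from h import *
for n in('top','scene'):
    f=np.load(n+'0.npz');P,uv=cloud(n,f['d']>0,f['d']);k=(P[:,2]>380)&(P[:,2]<480)&(P[:,1]>-400)&(P[:,1]<200)&(P[:,0]>300);print(n,P[k].min(0),np.percentile(P[k][:,0],2))
goto(guard(2,1,319),down(DY));goto(guard(2,1,319),down(GY));goto(guard(2,1,319),down(GY,TI));
print((down(GY).inv()*down(GY,TI)).as_rotvec()/.15)
E
```

```text
top [ 575.58565941 -147.40629217  421.44237257] 588.80582726364
scene [ 576.52693129 -399.99024374  380.00888232] 610.2207731259489
t 15.275 pos [ 562.2 -391.   318.9] F [ 0.2 -0.1 -2.7] q [-0.78  0.61  0.67  0.    1.86 -1.31] w 11.693248321204614
 shift now [1.023e+01 7.860e+00 1.000e-02] shift after turn [10.24  7.84 -0.  ] turn [-0.   -0.01  0.01]
t 15.275 pos [ 562.2 -391.   318.9] F [ 0.2 -0.1 -2.7] q [-0.78  0.61  0.67  0.    1.86 -1.31] w 11.693248321204614
 shift now [1.023e+01 7.860e+00 1.000e-02] shift after turn [12.25  4.06 -0.  ] turn [-0.   -0.01  2.23]
t 15.275 pos [ 562.2 -391.   318.9] F [ 0.2 -0.1 -2.7] q [-0.78  0.61  0.67  0.    1.86 -1.31] w 11.693248321204614
 shift now [1.023e+01 7.860e+00 1.000e-02] shift after turn [12.25  3.93 -1.06] turn [1.72 0.28 2.22]
[ 1.74532925e+00  0.00000000e+00 -2.22679987e-15]
```

```bash
python3 - <<'E'
from h import *
np.set_printoptions(precision=0,suppress=True)
print(plane('top',[(90,75),(200,38),(315,0)],440)); print(plane('scene',[(232,42),(330,65),(500,80)],440))
for n in('top','scene'):
    f=np.load(n+'0.npz');P,uv=cloud(n,f['d']>0,f['d'])
    for y in range(-400,201,100):
        k=(P[:,2]>415)&(P[:,2]<460)&(abs(P[:,1]-y)<30)&(P[:,0]>300);print(n,y,k.sum(),P[k][:,0].min() if k.any() else '')
E
```

```text
[[ 574.  226.  440.]
 [ 656.   70.  440.]
 [ 756. -113.  440.]]
[[ 564.  213.  440.]
 [ 627.  -82.  440.]
 [ 826. -343.  440.]]
top -400 0 
top -300 0 
top -200 0 
top -100 355 733.067608549459
top 0 1185 672.893240390783
top 100 2049 615.9425488849599
top 200 2211 562.0988417069001
scene -400 259 1046.8287989427351
scene -300 494 848.4982544443108
scene -200 1221 787.0537100414878
scene -100 1143 727.8836780601353
scene 0 1152 673.0384130028767
scene 100 670 614.7796104789946
scene 200 678 564.4800106201885
```

```bash
python3 - <<'E'
from h import *
goto(guard(-60,1,319),down(DY));goto(guard(-60,1,319),down(GY))
E
```

```text
t 15.275 pos [ 562.2 -391.   318.9] F [ 0.2 -0.1 -2.7] q [-0.78  0.61  0.67  0.    1.86 -1.31] w 11.693248321204614
 shift now [1.125e+01 4.930e+00 1.000e-02] shift after turn [11.26  4.91 -0.  ] turn [-0.   -0.01  0.01]
t 15.275 pos [ 562.2 -391.   318.9] F [ 0.2 -0.1 -2.7] q [-0.78  0.61  0.67  0.    1.86 -1.31] w 11.693248321204614
 shift now [1.125e+01 4.930e+00 1.000e-02] shift after turn [12.25  0.96 -0.  ] turn [-0.   -0.01  2.23]
```

Emit:
{"method": "jog_arm", "body": {"rows": [[[0.3, 0.13, 0], [0, 0, 0]], [[0.6, 0.26, 0], [0, 0, 0]], [[0.9, 0.39, 0], [0, 0, 0]], [[1, 0.44, 0], [0, 0, 0]], [[1, 0.44, 0], [0, 0, 0]], [[1, 0.44, 0], [0, 0, 0]], [[1, 0.44, 0], [0, 0, 0]], [[1, 0.44, 0], [0, 0, 0]], [[1, 0.44, 0], [0, 0, 0]], [[1, 0.44, 0], [0, 0, 0]], [[0.95, 0.42, 0], [0, 0, 0]], [[0.8, 0.35, 0], [0, 0, 0]], [[0.5, 0.22, 0], [0, 0, 0]], [[0.2, 0.08, 0], [0, 0, 0]], [[0, 0, 0], [0, 0, 0.4]], [[0, 0, 0], [0, 0, 0.7]], [[0, 0, 0], [0, 0, 0.7]], [[0, 0, 0], [0, 0, 0.43]], [[0, 0, 0], [0, 0, 0]]]}}

```text
clock: 17.65
ee_pos: [534.1, -147.5, 319.6]
orientation: [-0.0, 0.635, 0.772, -0.0]
wrist_force: [0.7, 0.0, -3.2]
gripper_width: 11.6
finger_force: 35.0
```

Emit:
{"method": "jog_arm", "body": {"rows": [[[0, 0, 0.3], [0, 0, 0]], [[0, 0, 0.6], [0, 0, 0]], [[0, 0, 0.9], [0, 0, 0]], [[0, 0, 1], [0, 0, 0]], [[0, 0, 1], [0, 0, 0]], [[0, 0, 1], [0, 0, 0]], [[0, 0, 0.9], [0, 0, 0]], [[0, 0, 0.6], [0, 0, 0]], [[0, 0, 0.3], [0, 0, 0]], [[0, 0, 0], [0.3, 0, 0]], [[0, 0, 0], [0.5, 0, 0]], [[0, 0, 0], [0.5, 0, 0]], [[0, 0, 0], [0.3, 0, 0]], [[0, 0, 0], [0.145, 0, 0]], [[0, 0, 0], [0, 0, 0]]]}}

```text
clock: 19.52
ee_pos: [534.2, -147.1, 187.7]
orientation: [-0.083, 0.63, 0.766, -0.101]
wrist_force: [0.4, 0.2, -2.9]
gripper_width: 12.0
finger_force: 35.0
```

```bash
python3 inair.py; python3 - <<'E'
from h import *
f=np.load('scene_air.npz')['p'];cv2.imwrite('pics/p1.png',cv2.resize(f[150:340,220:440],(660,570)))
goto(guard(2,1,150),down(GY,TI));goto(guard(2,1,128),down(GY,TI))
E
```

```text
t 19.525 [ 534.22  -147.058  187.72 ] w 12.043290557167033 F [ 0.424  0.213 -2.925]
scene 795 mean [ -4.201 -11.63  -81.213] normal [ 1.     0.002 -0.004] y ext [-77.346  73.092] zmin -125.99083844130486
  lower edge [   0.015 -125.577] [-126. -126. -126. -126. -125. -126. -126. -126. -125. -124. -124.]
top 1220 mean [ -4.688  -0.186 -79.314] normal [ 1.    -0.001  0.001] y ext [-75.82   72.331] zmin -129.2192094068148
  lower edge [  -0.005 -128.704] [-128. -129. -130. -128. -127. -128. -130. -128. -130. -128. -129.]
t 19.625 pos [ 534.  -147.1  187.9] F [-0.1 -0.8 -2.9] q [-0.41  0.53  1.21 -0.15  1.61 -0.6 ] w 12.071606887909372
 shift now [0.01 3.48 1.03] shift after turn [0.01 3.48 1.03] turn [ 0.01  0.   -0.  ]
t 19.625 pos [ 534.  -147.1  187.9] F [-0.1 -0.8 -2.9] q [-0.41  0.53  1.21 -0.15  1.61 -0.6 ] w 12.071606887909372
 shift now [0.01 3.77 2.09] shift after turn [0.01 3.77 2.09] turn [ 0.01  0.   -0.  ]
```

View pics/p1.png

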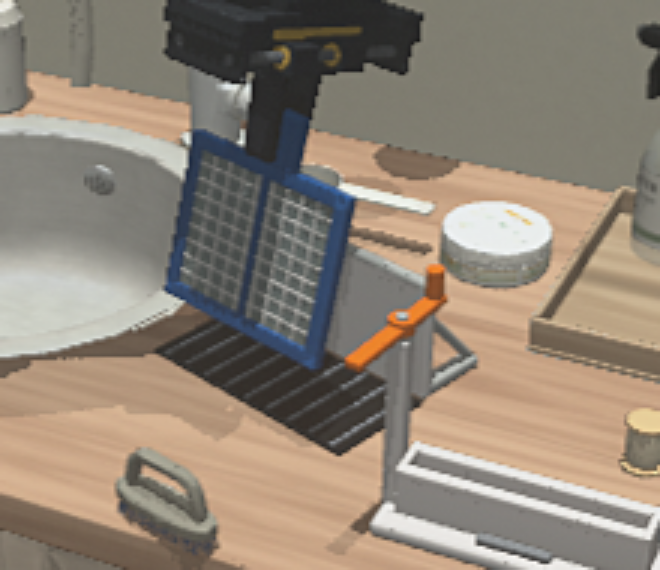

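The screen hangs above the mat, tilted back, with the dock empty and the latch open. I'll now approach the guard, then lower slowly to contact.

Emit:
{"method": "jog_arm", "body": {"rows": [[[0.02, 0.3, 0], [0, 0, 0]], [[0.02, 0.6, 0], [0, 0, 0]], [[0.02, 0.7, 0], [0, 0, 0]], [[0.02, 0.7, 0.2], [0, 0, 0]], [[0, 0.6, 0.4], [0, 0, 0]], [[0, 0.5, 0.4], [0, 0, 0]], [[0, 0.3, 0.4], [0, 0, 0]], [[0, 0.05, 0.3], [0, 0, 0]], [[0, 0, 0.15], [0, 0, 0]], [[0, 0, 0], [0, 0, 0]]]}}

```text
clock: 20.88
ee_pos: [595.2, -133.5, 132.8]
orientation: [-0.083, 0.63, 0.766, -0.101]
wrist_force: [-0.2, -0.2, -3.7]
gripper_width: 12.1
finger_force: 35.0
```

```bash
python3 - <<'E'
from h import *
goto(guard(2,2,128),down(GY,TI))
E
```

```text
t 20.875 pos [ 595.2 -133.5  132.8] F [-0.2 -0.2 -3.7] q [-0.36  0.68  1.1  -0.14  1.59 -0.54] w 12.08686985533063
 shift now [-0.02  0.03  0.24] shift after turn [-0.02  0.03  0.24] turn [ 0.  0. -0.]
```

Emit:
{"method": "jog_arm", "body": {"rows": [[[0, 0.01, 0.06], [0, 0, 0]], [[0, 0.01, 0.06], [0, 0, 0]], [[0, 0.01, 0.05], [0, 0, 0]], [[0, 0, 0], [0, 0, 0]]]}}

```text
clock: 21.38
ee_pos: [595.1, -133.4, 129.1]
orientation: [-0.083, 0.63, 0.766, -0.101]
wrist_force: [-0.4, 0.3, -2.9]
gripper_width: 11.6
finger_force: 35.0
```

Emit:
{"method": "jog_arm", "body": {"rows": [[[0, 0.01, 0.04], [0, 0, 0]], [[0, 0, 0], [0, 0, 0]]]}}

```text
clock: 21.62
ee_pos: [595.1, -133.4, 128.3]
orientation: [-0.083, 0.63, 0.766, -0.101]
wrist_force: [0.8, -0.2, -2.0]
gripper_width: 11.5
finger_force: 35.0
```

Emit:
{"method": "jog_arm", "body": {"rows": [[[0, 0.01, 0.04], [0, 0, 0]], [[0, 0, 0], [0, 0, 0]]]}}

```text
clock: 21.88
ee_pos: [595.2, -133.5, 127.8]
orientation: [-0.083, 0.63, 0.766, -0.101]
wrist_force: [0.0, -0.1, -0.9]
gripper_width: 11.7
finger_force: 35.0
```

Emit:
{"method": "jog_arm", "body": {"rows": [[[0, 0.01, 0.03], [0, 0, 0]], [[0, 0, 0], [0, 0, 0]]]}}

```text
clock: 22.12
ee_pos: [595.4, -133.5, 127.7]
orientation: [-0.082, 0.63, 0.766, -0.101]
wrist_force: [1.0, 1.0, 5.9]
gripper_width: 11.5
finger_force: 35.0
```

```bash
python3 inair.py; python3 - <<'E'
from h import *
f=np.load('scene_air.npz')['p'];cv2.imwrite('pics/p2.png',cv2.resize(f[150:340,220:440],(660,570)))
E
```

```text
t 22.125 [ 595.421 -133.464  127.71 ] w 11.485922481014088 F [0.981 1.004 5.899]
scene 644 mean [ -4.568  -3.421 -82.884] normal [ 1.     0.003 -0.009] y ext [-76.334  72.484] zmin -126.14681856036808
  lower edge [  -0.004 -125.592] [-124. -125. -126. -127. -126. -125. -126. -126. -126. -126. -125.]
top 1074 mean [ -4.852  -1.443 -78.538] normal [ 1.    -0.003 -0.004] y ext [-76.918  72.242] zmin -129.1470247149013
  lower edge [   0.001 -128.773] [-129. -129. -128. -129. -129. -129. -127. -130. -128. -130. -128.]
```

View pics/p2.png

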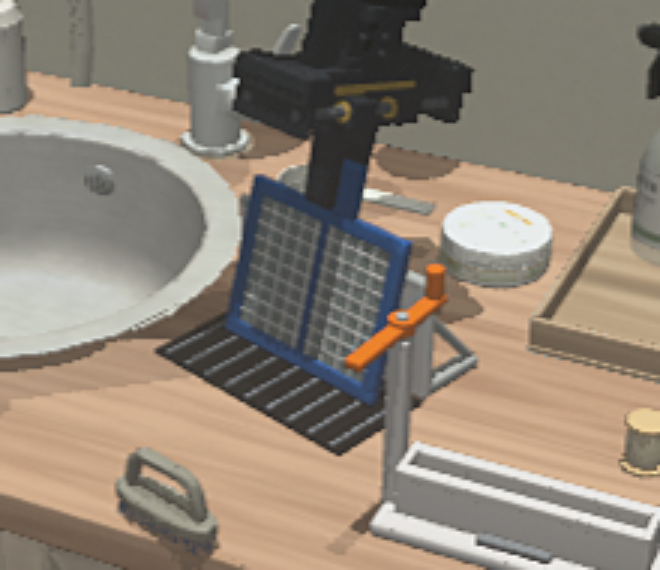

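Emit:
{"method": "jog_arm", "body": {"rows": [[[0, 0, 0], [0, 0, 0]], [[0, 0, 0], [0, 0, 0]], [[0, 0, 0], [0, 0, 0]], [[0, 0, 0], [0, 0, 0]], [[0, 0, 0], [0, 0, 0]], [[0, 0, 0], [0, 0, 0]]], "claw": 34}}

```text
clock: 22.98
ee_pos: [595.1, -133.4, 126.9]
orientation: [-0.083, 0.63, 0.766, -0.101]
wrist_force: [0.1, 0.2, -0.4]
gripper_width: 33.7
finger_force: 0.0
```

Emit:
{"method": "jog_arm", "body": {"rows": [[[0, 0, -0.2], [0, 0, 0]], [[0, 0, -0.4], [0, 0, 0]], [[0, 0, -0.5], [0, 0, 0]], [[0, 0, -0.6], [0, 0, 0]], [[0, 0, -0.6], [0, 0, 0]], [[0, 0, -0.6], [0, 0, 0]], [[0, 0, -0.6], [0, 0, 0]], [[0, -0.5, -0.3], [-0.4, 0, 0]], [[0, -0.8, 0], [-0.4, 0, 0]], [[0, -1, 0], [-0.4, 0, 0]], [[0, -1, 0], [-0.4, 0, 0]], [[0, -1, 0], [0, 0, 0]], [[0, -1, 0], [0, 0, 0]], [[0, -1, 0], [0, 0, 0]], [[0, -1, 0], [0, 0, 0]], [[0, -1, 0], [0, 0, 0]], [[0, -0.5, 0], [0, 0, 0]], [[0, 0, 0], [0, 0, 0]]]}}

```text
clock: 25.22
ee_pos: [442.7, -163.6, 213.3]
orientation: [-0.007, 0.635, 0.772, -0.008]
wrist_force: [0.4, -0.4, -0.1]
gripper_width: 34.1
finger_force: 0.0
```

```bash
python3 - <<'E'
from h import *
np.set_printoptions(precision=3,suppress=True)
for n in('scene','top'):
    p,d=viewer.get_image(n);P,uv=cloud(n,blue(p),d);L=R.from_euler('z',-GY).apply(P-GO)
    L=L[(abs(L[:,1])<110)&(L[:,0]>-80)&(L[:,0]<60)&(L[:,2]<180)&(L[:,2]>3)]
    for _ in range(3):
        m,w,v=pca(L);L=L[abs((L-m)@v[:,0])<4]
    nn=v[:,0]*np.sign(v[0,0]);b=L[:,2]<110
    print(n,len(L),'n',nn,'tilt deg',np.degrees(np.arcsin(-nn[2])),'yaw err',nn[1],'y',np.percentile(L[b,1],[.5,99.5]),'z',L[:,2].min(),L[:,2].max(),'foot face x',m[0]+(m[2]-3)*nn[2]/nn[0])
    cv2.imwrite(f'pics/f{n}.png',cv2.resize(p[150:340,220:440],(660,570)))
print(readout.read_state()['ee_pos'])
E
```

```text
scene 1196 n [ 0.965 -0.001 -0.262] tilt deg 15.17024495144005 yaw err -0.0008244107882839913 y [-74.46   74.114] z 4.636952865685771 164.81203503626728 foot face x -35.103116242963935
top 941 n [ 0.965 -0.    -0.264] tilt deg 15.279790132765855 yaw err -0.00022450642270860355 y [-27.928  74.892] z 3.270402284112947 139.33752864408189 foot face x -35.18629395449035
[ 443.158 -163.44   213.095]
```

View pics/fscene.png

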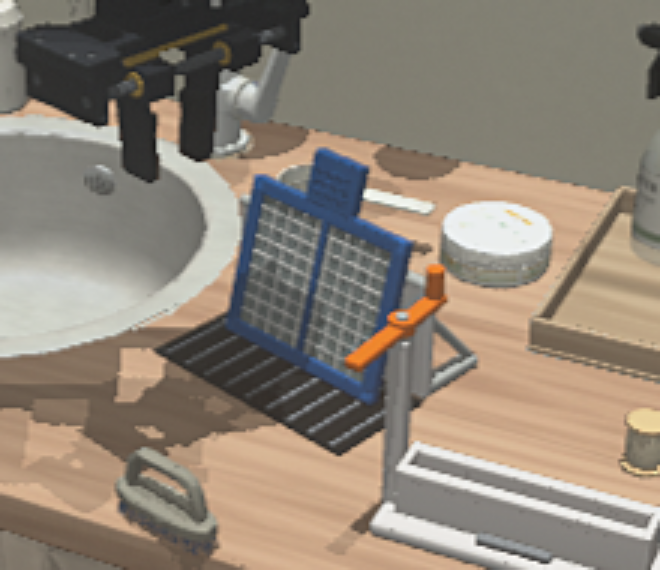

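The screen stands by itself against the guard, tilted 15.2°, square and centred. The brush and reel have not moved and the gripper is clear, so I'm handing in.

```bash
python3 -c "
from rig import order; print(order.close_job())"
```

```text
the job is handed in; nothing more can be done
None
```

The latch is swung off and the screen stands by itself, tab up, leaning on the guard at about 15°, square and within 1 mm of its middle; its lower edge is about 30 mm out on the mat, the brush and reel are untouched, and I handed the job in at about 25 s of the 64 s allowed.

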